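Free the jammed tin drawer

TASK

The caddy's drawer will not slide in because two spice tins have come up to the narrow lane abreast: one already has its nose in the mouth of the lane, the other is caught beside it on the shoulder. Nudge the caught tin back towards the drawer front, ease it sideways until it is in line behind the first tin, then push the drawer in, the tins going into the lane one behind the other, until you feel the row come up snug against the lane's end-stop (which may be set anywhere). The tins dent easily: nudge them standing, with light fingertip pressure (about 1 kg at the very most), do not pinch, lift or tip them, never force the drawer against a jam or the stopped row, and leave the other things on the shelf where they are.

Things in the scene. Friction and masses are not known exactly. Their poses are not given: they have to be found in the camera images.
- caddy: Fixed grey plastic caddy, 164 mm wide. Origin: on the worktop, under the middle of the lane's mouth; +x runs into the lane, -x is the way the drawer opens, +y is left of the lane, +z up. The open-topped lane is 50 mm wide and runs from x = 0 to x = 88 mm; its side walls, and a deck beside them, end 28 mm above the worktop.
- shoulder_left (a point): Middle of the left shoulder's front face, at caddy (-4, 55, 22) mm. The two shoulders flank the mouth, alike at +y and -y: front faces at caddy x = -4 mm, from |y| = 29 to 78 mm, 16 to 28 mm above the worktop; towards the mouth each is rounded with radius 4 mm about x = 0, |y| = 29 mm.
- lane_end (a point): Middle of the caddy wall at caddy (88, 0, 22) mm, the front of a tub 75 mm high holding a bottle brush up to 240 mm high at about caddy x = 145, y = 55 mm. Before this wall a stiff, adjustable end-stop block closes the lane, 61 mm high; its face is set anywhere from x = 61 to 81 mm. Its setting is not reported: find it by feel. It does not give way under 25 N.
- drawer (a joint): Opening of the drawer in m: 0 fully in, 0.0695 at its hard outer stop; the row meets the end-stop at 0.001 to 0.021, before 0 is reached. A shallow tray whose floor, 10 mm above the worktop, runs under shoulders and lane and carries the tins along; rims 14 mm above the worktop at |y| = 70 to 74 mm. It stays where left; about 3 N of sliding friction, 0.4 kg.
- drawer_face (a point): Middle of the outer face of the drawer front, 30 mm above the worktop. The drawer front is a plain upright panel 152 mm wide and 6 mm thick, its top 44 mm above the worktop, no knob. Its outer face lies at caddy x = -12 mm minus the opening, its inner face at -6 mm minus the opening.
- tin_mouth: Small closed spice tin, upright cylinder 44 mm across, 45 mm tall, about 0.09 kg, friction about 0.6 (uncertain); its nose is in the mouth of the lane. Origin at the centre of its foot, on the drawer floor: its top is 55 mm above the worktop, 27 mm proud of the shoulders and lane walls.
- tin_block: The caught tin, like the other, left or right of it before a shoulder; origin at the centre of its foot. Slides on the tray with under 1 N. It fits between the first tin and the drawer front with a few mm to spare; pressed on, it pushes the drawer to its hard outer stop. If over about 4 mm off the lane's middle when the drawer closes on it, it may wedge on the mouth corner.
- sink_plug: Flat rubber sink plug, 30 mm across, 4.5 mm thick, lying in the tray on the other side of the lane; it passes under the shoulder and may ride with the drawer.
- tumbler: clear glass tumbler, 72 mm across, 110 mm tall, stands beside the caddy; origin at its foot
- round_tin: closed round tin with a snug lid, 100 mm across, 65 mm tall, stands beside the caddy; origin at its foot
- teaspoon: steel teaspoon, 140 mm long, lying in front and left of the caddy
- mug: white mug, 80 mm across, 90 mm tall; origin at its foot
- soap_bottle: clear bottle, 60 mm across, 170 mm tall; origin at its foot
- soap_dish: white dish with a bar of soap, 75 x 110 mm, 28 mm tall; origin under its middle
Not all that is in view belongs to the job. Leave any blue or orange look-alike of the tin_block alone.

How it is judged:
On the way, in this order (a step that is already met when the one before it is completed fails the run):
1. the caught tin has been nudged back clear of the shoulder, behind the first tin (x of tin_block in the frame of caddy below -0.043 m), for 0.2 s.
2. the caught tin stands in line with the lane (within 8 mm), behind the first tin, the drawer not yet in (y of tin_block in the frame of caddy between -0.008 and 0.008 m and x of tin_block in the frame of caddy below 0 m and x of tin_mouth in the frame of caddy above -0.01 m), for 0.2 s.
3. the row in the lane has been pressed snug against the end-stop (over 3 N felt by the first tin) (contact force between tin_mouth and caddy above 3 N and x of tin_mouth in the frame of caddy above 0.034 m and x of tin_block in the frame of caddy above -0.01 m), for 0.05 s.
At the end, for the whole second after the job is handed in: The drawer is in as far as the row lets it (opening under 24 mm); both tins stand upright and still in the lane, in single file, touching each other (gap under 2.5 mm) with the caught tin touching the drawer front (gap under 3 mm), and both within 6 mm of the lane's middle (value of joint drawer below 0.024 m and x of tin_mouth in the frame of caddy above 0.036 m and x of tin_block in the frame of caddy above -0.008 m and horizontal distance between tin_mouth and tin_block below 0.0465 m and x of tin_block in the frame of drawer_face below 0.031 m and y of tin_block in the frame of caddy between -0.006 and 0.006 m and y of tin_mouth in the frame of caddy between -0.006 and 0.006 m and angle between each of tin_mouth, tin_block's own z axis and vertical below 0.1 rad and linear speed of each of tin_mouth, tin_block below 0.02 m/s).
It fails at once if a tin is pressed by the fingers with more than 12 N (contact force between the fingers and tin_mouth above 12 N or contact force between the fingers and tin_block above 12 N).
It fails at once if the drawer is pushed by the robot with more than 15 N (contact force between the arm and drawer above 15 N).
It fails at once if a tin is squeezed by the drawer with more than 15 N (contact force between drawer and tin_mouth above 15 N or contact force between drawer and tin_block above 15 N).
It fails at once if a tin is lifted more than 10 mm or tipped (height (world z) of any of tin_mouth, tin_block above 0.02 m or angle between any of tin_mouth, tin_block's own z axis and vertical above 0.35 rad).
It fails at once if another thing on the shelf is shifted by more than 20 mm (distance of any of tumbler, round_tin, teaspoon, mug, soap_bottle, soap_dish from where it was at the start of the episode above 0.02 m).
It also fails if it takes over 51 s, if anything falls off the work surface, if the arm or the gripper's body presses on something with over 40 N, if the wrist force passes 120 N, or if a joint passes its speed limit or range.

ROBOT

A 6-joint arm with a two-finger parallel gripper is mounted at the origin on the work surface. World frame = base frame: x ahead of the robot, y to its left, z up, the work surface at z = 0. Lengths are in m, angles in rad, forces in N, time in s.
With the tool pointing down it reaches from about 0.35 to 0.725 m from the base axis. Payload 4.3 kg.
Tool frame: the origin (TCP) lies on the centre line of the jaws, within the pads' length; the fingertips stand 22 mm ahead of it and the grasp point (between the pads) lies 3 mm ahead of it; z points along the fingers, y is the line along which they close (so a half turn about z gives the same grasp; the last joint's range is limited). The gripper opens to 85 mm and grips with 20 to 120 N. Pads are 22 mm wide; open, the fingers measure 114 mm over their backs; the gripper's body (76 mm by 85 mm) begins 54 mm behind the grasp point. The pads swing forward as they close: fully open they stand 13 mm farther back than shut.
Start: joints at [-1.363, 0.377, 0.081, 1.274, 0, 1.46], TCP at [0.18, -0.546, 0.253] pointing down, gripper open.
Joint ranges: [-2.72, 2.72], [-0.84, 1.66], [-1.02, 1.22], [-1.77, 2.12], [-1.37, 1.28], [-3.14, 3.14]. Speed limits (rad/s): [2.57, 2.57, 3.14, 3.14, 3.14, 3.14].

INTERFACE

Orientations are given as a unit quaternion [w, x, y, z].
In Python, from bench import arm, capture, camera_info, ticket, search_frame, spot_point gives the robot as it stands.
- The arm moves only by the tool step_arm, never from a script. Its argument "targets" is a list of rows, each a list of 7 numbers: the shift along the tool's x, y, z in cm, then the turn, a rotation vector about the tool's x, y, z in rad, then the finger opening in cm, from 0 to 8.54. A call has 1 to 10 rows; each row shifts and turns the commanded pose from where the row before left it, along the tool's axes as they then stand; what a row does not reach is not made up. A row lasts 1/12 s, in which the tool goes at most 41.7 mm and 7.16 degrees, less where a joint would pass 70% of its speed; a pose out of reach is approached as far as the arm can. A call is refused whole if a number of a shift passes 4.17 or a number of a turn 0.125, either way. A call with a gripper value outside its range is refused whole. The fingers move at their own pace and stop on an object; the grip force is fixed at half the most. Time passes only in rows, so rows that do not move let the fingers close. It gives the time, the measured TCP pose, the force, the opening and the grip force at its end, in the units of the state.
- arm.sense(): the state, without advancing time (a new reading comes with each control period).
- capture(name): name is "scene" or "side" or "wrist"; returns the picture (400x640x3 uint8, red, green, blue); there is no depth.
- camera_info(name): a dict with "K" (3x3 intrinsics, pixels), "origin" and "orientation" of the camera in the world; the wrist camera has in their place "mount" (4x4, takes a point from camera to tool coordinates, whose origin is the TCP and whose axes are the flange's). Camera axes: x right, y down, z forward; pixel columns grow to the right and rows downward; lengths in m; the calibration is good to about 2 mm. The wrist camera is an equidistant fisheye: a pixel r from the principal point sees the ray r / f radians off the axis. A picture is of the moment at which its call begins: read the wrist's pose just before it. camera_info takes no time and is no camera call.
- ticket.sign_off(): hands the job in; it is judged then, once.
Trained networks look in the newest picture that a camera, given by its name, has taken for a name from the list of things; names that differ only in an ending like _2 or _b are one class to them, and where a whole thing is asked for, a point or a joint stands for the part that bears it (a point fixed in the world has none). Each returns a list of dicts, best first, with "p" (0 to 1); they miss things now and then, are a little off and sometimes report something else, mostly with a low value. They report only what shows in the picture. A call takes as long as a camera call. They do not tell look-alikes from the thing itself.
- search_frame(thing, camera): "location" ([column, row] in pixels, amid what is visible of it).
- spot_point(thing, camera): "location" ([column, row] in pixels: a listed point, or the origin of a listed thing).
The state is a dict: "clock": time; "joint_positions": joint angles; "qd": joint speeds; "joint_torque": joint torques, N m; "tool_pos": TCP position; "tool_rot": TCP orientation; "force": force on the tool from outside, world axes, zero at the start; "ft_torque": the same for the moment, N m; "grip_width": finger opening in m; "finger_force": force on a finger pad.
Only numpy, scipy, OpenCV 4.12 (cv2) and the standard library are available. Lean on these libraries where they do the work, as an engineer would, in place of code of your own. Each camera call takes 0.05 s, during which the arm holds its last target. There are 200 camera calls.

## Working session

There is one attempt and no reset: what is moved stays moved. The work goes in short steps, Python scripts to look and compute and a tool call to move; the robot and the scene stay as the last step left them, time stands still between calls to the robot, and variables do not carry over. Pictures are saved under pics/ and viewed, at most 13 in all, crops included, and the job is handed in when it is done.

Besides the shell and the picture viewer there is one more tool, called after "Emit:" as name(argument=value, ...) on one line, values as JSON. step_arm: Moves the arm, as the interface text tells. Its arguments: {"type":"object","properties":{"targets":{"type":"array","items":{"type":"array","items":{"type":"number"}}}},"required":["targets"]}

```bash
mkdir -p pics; cat > h.py <<'E'
import numpy as np,cv2
from scipy.spatial.transform import Rotation as R
from bench import arm,capture,camera_info,ticket,search_frame,spot_point
def q2R(q): return R.from_quat([q[1],q[2],q[3],q[0]]).as_matrix()
def ray(cam,px):
    c=camera_info(cam);K=np.array(c["K"])
    d=np.linalg.inv(K)@[px[0],px[1],1.]
    return np.array(c["origin"]),(q2R(c["orientation"]) if np.size(c["orientation"])==4 else np.array(c["orientation"]))@d
def atz(cam,px,z):
    o,d=ray(cam,px);return o+d*(z-o[2])/d[2]
def proj(cam,P):
    c=camera_info(cam);K=np.array(c["K"]);M=(q2R(c["orientation"]) if np.size(c["orientation"])==4 else np.array(c["orientation"]))
    p=K@(M.T@(np.array(P)-np.array(c["origin"])));return p[:2]/p[2]
E
python3 - <<'E'
from h import *
np.set_printoptions(precision=4,suppress=True)
s=arm.sense();print(s)
for c in["scene","side"]:
    im=capture(c);cv2.imwrite(f"pics/{c}0.png",im[:,:,::-1])
    print(c,camera_info(c))
    for t in["caddy","shoulder_left","lane_end","drawer_face"]+["tin_mouth","tin_block","sink_plug"]:
        print(t,[(np.round(r["location"],1).tolist(),round(r["p"],2)) for r in spot_point(t,c)][:4])
print(camera_info("wrist"))
E
```

```text
{'clock': 0.0, 'joint_positions': array([-1.3633,  0.3781,  0.0796,  1.2744, -0.    ,  1.4606]), 'qd': array([ 0.    , -0.    , -0.0006, -0.0016,  0.0003,  0.0014]), 'joint_torque': array([ -0.0008, -46.3598,  26.988 ,   0.0208,  -0.    ,  -0.    ]), 'tool_pos': array([ 0.1795, -0.5456,  0.2523]), 'tool_rot': array([-0.001 ,  0.9874,  0.1582, -0.0001]), 'force': array([ 0.3571,  0.0437, -0.0222]), 'ft_torque': array([ 0.001 ,  0.0174, -0.061 ]), 'finger_force': 0.0, 'grip_width': 0.08555197654651325}
scene {'K': array([[421.0344,   0.    , 328.4086],
       [  0.    , 421.0344, 195.089 ],
       [  0.    ,   0.    ,   1.    ]]), 'origin': array([ 0.9513, -0.1986,  0.7818]), 'orientation': array([-0.2337,  0.8266,  0.4904, -0.1471])}
caddy [([303.3, 220.0], 0.86), ([279.3, 207.7], 0.35)]
shoulder_left [([323.1, 205.4], 0.97)]
lane_end [([316.8, 254.3], 0.94), ([301.9, 212.2], 0.33)]
drawer_face [([291.0, 179.4], 0.97), ([394.7, 185.9], 0.3), ([417.3, 233.1], 0.26)]
tin_mouth [([302.1, 214.8], 0.74)]
tin_block [([263.7, 171.5], 0.83), ([314.8, 149.5], 0.68), ([278.7, 209.2], 0.62), ([2
[... 247 characters left out ...]
array([-0.4135,  0.8516, -0.2877,  0.1449])}
caddy [([331.2, 256.6], 0.96)]
shoulder_left [([316.6, 228.3], 0.6)]
lane_end [([368.9, 229.9], 0.89), ([316.5, 226.7], 0.3)]
drawer_face [([292.2, 259.8], 0.92)]
tin_mouth [([331.8, 248.2], 0.93)]
tin_block [([274.7, 346.3], 0.76), ([330.1, 271.1], 0.74), ([242.3, 259.0], 0.66), ([274.6, 303.9], 0.62)]
sink_plug [([309.0, 240.8], 0.53)]
{'K': array([[309.7069,   0.    , 318.6962],
       [  0.    , 309.7069, 203.9746],
       [  0.    ,   0.    ,   1.    ]]), 'mount': array([[-0.0009, -0.9661, -0.2582,  0.0667],
       [ 1.    , -0.0007, -0.0009,  0.0001],
       [ 0.0007, -0.2582,  0.9661, -0.1209],
       [ 0.    ,  0.    ,  0.    ,  1.    ]])}
```

```bash
python3 - <<'E'
from h import *
np.set_printoptions(precision=4,suppress=True)
a=cv2.imread("pics/scene0.png");b=cv2.imread("pics/side0.png")
cv2.imwrite("pics/a.png",cv2.resize(a[100:320,160:480],None,fx=2.5,fy=2.5,interpolation=cv2.INTER_CUBIC))
cv2.imwrite("pics/b.png",cv2.resize(b[150:370,180:500],None,fx=2.5,fy=2.5,interpolation=cv2.INTER_CUBIC))
def tri(p,q):
    o1,d1=ray("scene",p);o2,d2=ray("side",q)
    A=np.zeros((3,3));v=np.zeros(3)
    for o,d in((o1,d1),(o2,d2)):
        d=d/np.linalg.norm(d);P=np.eye(3)-np.outer(d,d);A+=P;v+=P@o
    return np.linalg.solve(A,v)
for n,p,q in[("caddy",[303.3,220],[331.2,256.6]),("sl",[323.1,205.4],[316.6,228.3]),("le",[316.8,254.3],[368.9,229.9]),("df",[291,179.4],[292.2,259.8]),("tm",[302.1,214.8],[331.8,248.2]),("tb",[278.7,209.2],[330.1,271.1]),("plug",[316.7,197.9],[309,240.8])]:
    print(n,tri(p,q))
E
```

```text
caddy [ 0.5391 -0.0486 -0.0089]
sl [ 0.5436 -0.0002  0.0251]
le [ 0.6313 -0.06    0.0156]
df [ 0.4554 -0.0353  0.0253]
tm [ 0.5389 -0.0495  0.0145]
tb [ 0.5015 -0.0877  0.0105]
plug [ 0.5171 -0.0046  0.0134]
```

View pics/a.png

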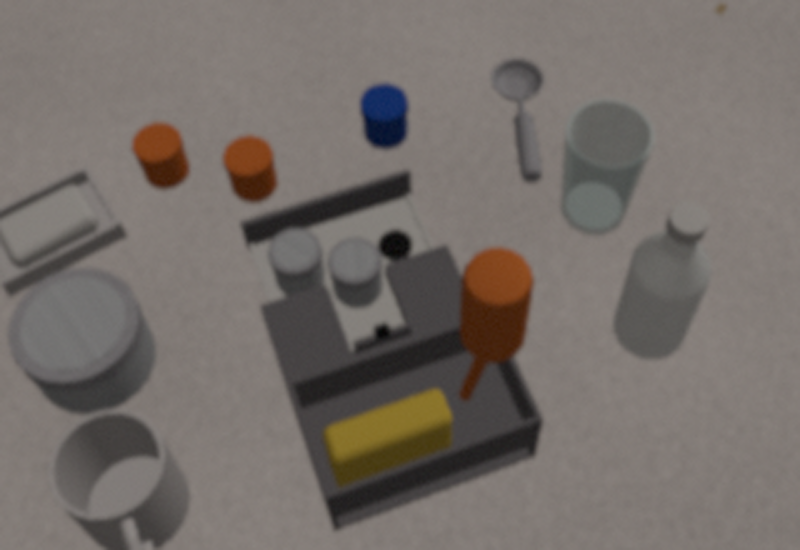

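View pics/b.png

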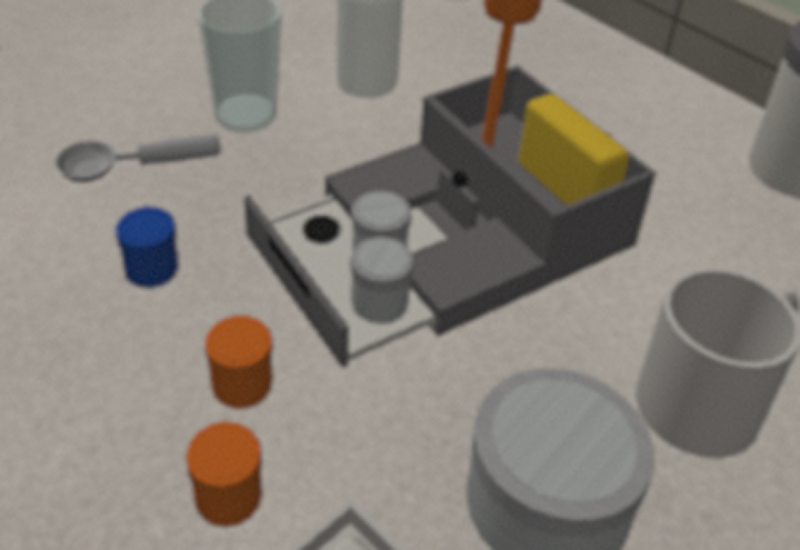

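The two grey tins are in the tray. The caught one is at crop a (297,265), on the −y side; the mouth tin is at (355,270), and the plug at (395,245) is on the +y side. The orange and blue tins outside are look-alikes. The end-stop block is near (380,335). Next I fit the caddy pose.

```bash
cat >> h.py <<'E'
def C2W(c,P):
    x,y,a=c[:3];P=np.atleast_2d(P);return np.c_[x+np.cos(a)*P[:,0]-np.sin(a)*P[:,1],y+np.sin(a)*P[:,0]+np.cos(a)*P[:,1],P[:,2]]
E
python3 - <<'E'
from h import *
from scipy.optimize import least_squares
np.set_printoptions(precision=4,suppress=True)
a=lambda u,v:[160+u/2.5,100+v/2.5]
b=lambda u,v:[180+u/2.5,150+v/2.5]
f=.0695
obs=[("scene",[0,0,0],[303.3,220]),("side",[0,0,0],[331.2,256.6]),("scene",[-.004,.055,.022],[323.1,205.4]),("side",[-.004,.055,.022],[316.6,228.3]),
("scene",[.088,0,.022],[316.8,254.3]),("side",[.088,0,.022],[368.9,229.9]),("scene",[-.012-f,0,.03],[291,179.4]),("side",[-.012-f,0,.03],[292.2,259.8]),
("scene",[-.004,-.08,.028],a(262,310)),("scene",[-.004,.08,.028],a(447,250)),("scene",[-.012-f,-.076,.044],a(243,224)),("scene",[-.012-f,.076,.044],a(409,176)),
("side",[-.004,-.08,.028],b(439,304)),("side",[-.004,.08,.028],b(327,178)),("side",[-.012-f,-.076,.044],b(345,330)),("side",[-.012-f,.076,.044],b(248,200))]
def res(c): return np.concatenate([proj(cam,C2W(c,P)[0])-px for cam,P,px in obs])
r=least_squares(res,[.539,-.049,-.14],loss="soft_l1");c=r.x;print(c,np.degrees(c[2]));print(res(c).reshape(-1,2).round(1).tolist())
def W2C(p):
    d=np.array(p)[:2]-c[:2];k,s=np.cos(c[2]),np.sin(c[2]);return np.array([k*d[0]+s*d[1],-s*d[0]+k*d[1]])*1000
for n,p,q in[("tm",[302.1,214.8],[331.8,248.2]),("tb",[278.7,209.2],[330.1,271.1])]:
    print(n,W2C(atz("scene",p,.01)),W2C(atz("side",q,.01)))
# tin tops (55mm): centres seen in the crops
for n,p,q in[("tm",a(355,258),b(381,210)),("tb",a(297,247),b(382,258))]:
    print(n+" top",W2C(atz("scene",p,.055)),W2C(atz("side",q,.055)))
np.save("c.npy",c)
# overlay
for cam in["scene","side"]:
    im=cv2.imread(f"pics/{cam}0.png");im=cv2.resize(im,None,fx=3,fy=3,interpolation=cv2.INTER_CUBIC)
    L=[[(-.004,-.029,.028),(-.004,-.078,.028)],[(-.004,.029,.028),(-.004,.078,.028)],[(0,-.025,.028),(.088,-.025,.028)],[(0,.025,.028),(.088,.025,.028)],[(-.012-f,-.076,.044),(-.012-f,.076,.044)],[(-.012-f,-.076,.0),(-.012-f,-.076,.044)],[(.088,-.082,.075),(.088,.082,.075)],[(.061,-.025,.061),(.061,.025,.061)],[(.081,-.025,.061),(.081,.025,.061)]]
    for A,B in L:
        p,q=[tuple(np.int32((proj(cam,C2W(c,X)[0])+.5)*3)) for X in(A,B)];cv2.line(im,p,q,(0,255,0),1)
    u,v=(np.array(proj(cam,C2W(c,[0,0,.03])[0]))*3).astype(int)
    cv2.imwrite(f"pics/ov_{cam}.png",im[v-220:v+230,u-300:u+300])
A,B=[cv2.imread(f"pics/ov_{k}.png") for k in("scene","side")]
cv2.imwrite("pics/ov.png",cv2.resize(np.hstack([A[:,100:500],B[:,100:500]]),(800,450)))
print(arm.sense()["tool_pos"],C2W(c,[[.02,-.045,0],[-.05,-.1,0],[-.1,0,0]]))
E
```

```text
[ 0.542  -0.0504 -0.1345] -7.70449113386597
[[-0.1, -1.1], [2.5, -3.0], [3.6, -1.4], [1.0, 0.8], [0.2, -4.2], [2.9, 0.2], [-0.9, 1.8], [3.7, -2.2], [-0.3, -0.9], [-1.0, -1.1], [-2.2, -1.2], [-0.6, -3.4], [1.4, 0.0], [0.6, -1.5], [-0.6, -1.2], [-2.2, -2.7]]
tm [-4.7526 -0.1918] [-1.0936  5.7355]
tb [-35.6139 -42.1683] [-34.8158 -42.3993]
tm top [-5.1242  2.9077] [-6.5254 -1.758 ]
tb top [-32.0314 -37.6896] [-32.0575 -43.7451]
[ 0.1797 -0.5463  0.2534] [[ 0.5558 -0.0976  0.    ]
 [ 0.4791 -0.1427  0.    ]
 [ 0.443  -0.0369  0.    ]]
```

View pics/ov.png

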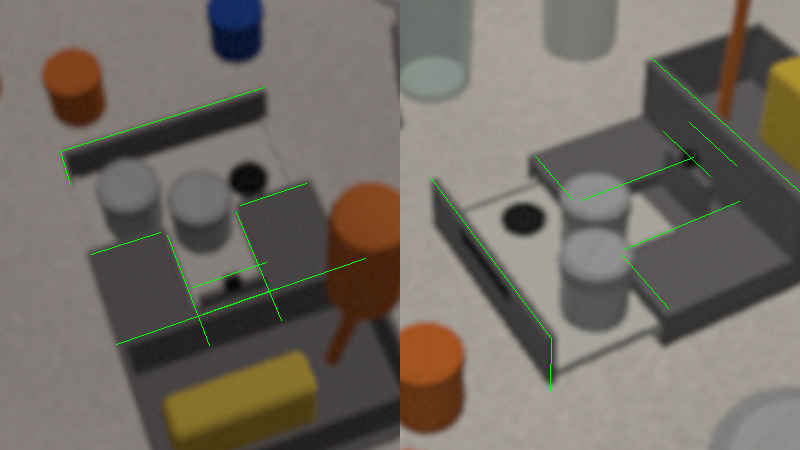

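The fit agrees with both pictures to a few mm. I turn the tool into line with the caddy, close the fingers and travel over high.

Emit:
step_arm(targets=[[0, 0, 0, 0, 0, 0.113, 0], [0, 0, 0, 0, 0, 0.113, 0], [0, 0, 0, 0, 0, 0.113, 0], [0, 0, 0, 0, 0, 0.113, 0], [2.1, -3.3, 0, 0, 0, 0, 0], [2.1, -3.3, 0, 0, 0, 0, 0], [2.1, -3.3, 0, 0, 0, 0, 0], [2.1, -3.3, 0, 0, 0, 0, 0], [2.1, -3.3, 0, 0, 0, 0, 0], [2.1, -3.3, 0, 0, 0, 0, 0]])

```text
clock: 1.63
tool_pos: [0.3319, -0.3654, 0.2535]
tool_rot: [0.0, 0.998, -0.067, 0.0]
force: [1.2, 0.4, -0.5]
grip_width: 0.0001
finger_force: 0.0
```

Emit:
step_arm(targets=[[2.1, -3.3, 0, 0, 0, 0, 0], [2.1, -3.3, 0, 0, 0, 0, 0], [2.1, -3.3, 0, 0, 0, 0, 0], [2.1, -3.3, 0, 0, 0, 0, 0], [2.1, -3.3, 0, 0, 0, 0, 0], [2.1, -3.3, 0, 0, 0, 0, 0], [2.1, -3.3, 0, 0, 0, 0, 0], [2.1, -3.3, 0, 0, 0, 0, 0], [2.1, -3.3, 0, 0, 0, 0, 0], [0, 0, 0, 0, 0, 0, 0]])

```text
clock: 2.47
tool_pos: [0.5616, -0.0926, 0.253]
tool_rot: [-0.001, 0.998, -0.064, 0.001]
force: [-0.1, 0.3, -0.1]
grip_width: -0.0001
finger_force: 0.0
```

```bash
cat >> h.py <<'E'
np.set_printoptions(precision=4,suppress=True)
c=np.load("c.npy")
def W2C(p):
    d=np.array(p)[:2]-c[:2];k,s=np.cos(c[2]),np.sin(c[2]);return np.array([k*d[0]+s*d[1],-s*d[0]+k*d[1]])*1000
def st():
    s=arm.sense();M=q2R(s["tool_rot"]);print("t",round(s["clock"],2),"caddy xy",W2C(s["tool_pos"]),"z",s["tool_pos"][2]*1000,"yaw err deg",np.degrees(np.arctan2(M[1,0],M[0,0])-c[2]).round(2),"down",M[:,2],"F caddy",R.from_euler("z",-c[2]).apply(s["force"]),"g",s["grip_width"]);return s
def wray(s,px):
    i=camera_info("wrist");K=i["K"];T=np.array(i["mount"]);d=(np.array(px)-K[:2,2])/K[0,0];th=np.linalg.norm(d)
    v=np.r_[d/th*np.sin(th),np.cos(th)];M=q2R(s["tool_rot"]);return M@T[:3,3]+s["tool_pos"],M@T[:3,:3]@v
def wz(s,px,z):
    o,d=wray(s,px);return o+d*(z-o[2])/d[2]
def wproj(s,P):
    i=camera_info("wrist");K=i["K"];T=np.array(i["mount"]);M=q2R(s["tool_rot"])
    v=T[:3,:3].T@(M.T@(np.array(P)-s["tool_pos"])-T[:3,3]);th=np.arctan2(np.hypot(v[0],v[1]),v[2]);return K[:2,2]+K[0,0]*th*v[:2]/np.hypot(v[0],v[1])
E
python3 - <<'E'
from h import *
s=st();im=capture("wrist");cv2.imwrite("pics/w1.png",im[:,:,::-1])
E
```

```text
t 2.47 caddy xy [ 25.0631 -39.2843] z 252.95910032788498 yaw err deg 0.42 down [ 0.0025  0.0025 -1.    ] F caddy [-0.1344  0.268  -0.1498] g -8.071448147630213e-05
```

View pics/w1.png

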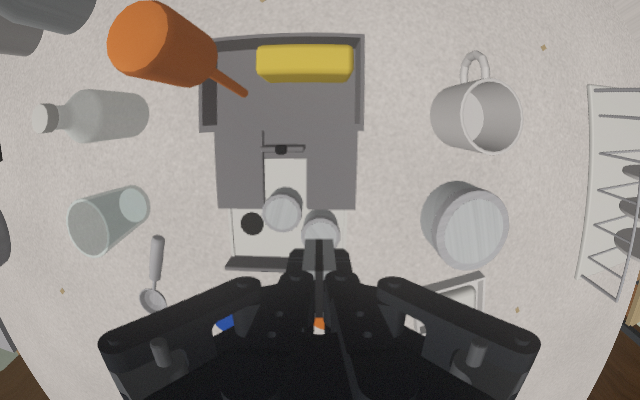

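The wrist view shows the shoulder front edge at row ~209 (columns 218–356) and the lane walls at columns 265 and 306. The end-stop is near row 150, the mouth tin at (285,205) and the caught tin at (320,230).

```bash
python3 - <<'E'
from h import *
s=st()
for n,px,z in[("deck L",(217,209),.028),("deck R",(357,209),.028),("wallL mid",(265,180),.028),("wallR mid",(306.5,180),.028),("wallL",(265,205),.028),("wallR",(307,205),.028),("tub corner R",(364,130),.075),("tub corner L",(199,131),.075),("stop top",(263,151),.061),("stop",(305,151),.061),("stop topback",(284,145),.061),("drawer R",(291,270),.044),("drawer L",(225,269),.044)]:
    print(n,W2C(wz(s,px,z)))
im=cv2.imread("pics/w1.png")[120:290,190:390]
cv2.imwrite("pics/w1c.png",cv2.resize(im,None,fx=3.5,fy=3.5,interpolation=cv2.INTER_CUBIC))
E
```

```text
t 2.52 caddy xy [ 23.5907 -41.9649] z 252.9262740505203 yaw err deg 0.32 down [ 0.0005  0.0003 -1.    ] F caddy [-0.1419 -1.256   0.0145] g -0.0001316702758676367
deck L [-9.0724 81.3429]
deck R [ -8.0479 -85.903 ]
wallL mid [25.9371 20.4904]
wallR mid [ 25.9026 -27.2058]
wallL [-3.7494 21.5683]
wallR [ -3.4946 -27.6517]
tub corner R [ 84.264 -84.425]
tub corner L [85.703  79.5341]
stop top [62.2683 15.906 ]
stop [ 61.9228 -27.0799]
stop topback [68.1369 -5.8151]
drawer R [-79.5202  -8.5577]
drawer L [-81.1094  73.4462]
```

View pics/w1c.png

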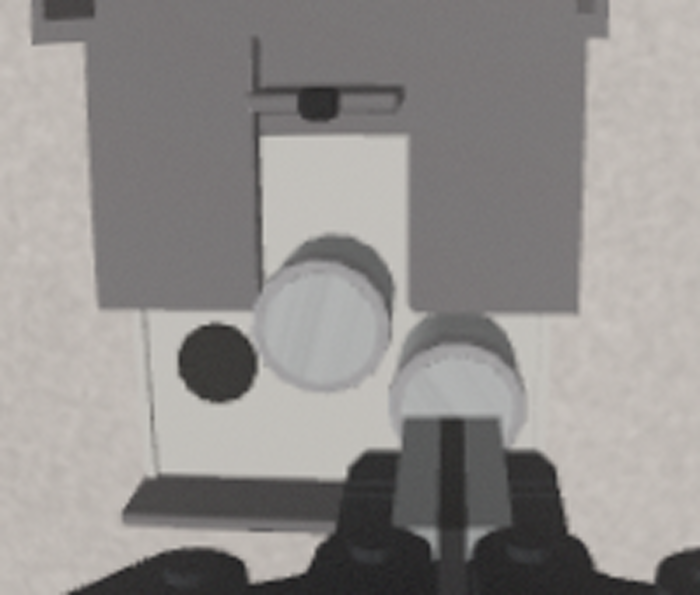

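```bash
python3 - <<'E'
from h import *
s=arm.sense();o=np.array([1.5,2.7])
p=lambda u,v:(190+u/3.5,120+v/3.5)
for n,q,z in[("mouth",(322,327),.055),("block",(458,411),.055),("block R",(527,400),.055),("block L",(390,400),.055),("stop foot",(335,133),.010),("stop topfront",(335,111),.061),("stop topback",(335,90),.061)]:
    print(n,W2C(wz(s,p(*q),z))+o)
for w in (8,11,14):
  for T in((w,15),(w,22),(w,35)):
    P=s["tool_pos"]+q2R(s["tool_rot"])@[T[0]/1e3,0,T[1]/1e3];u=wproj(s,P);print(T,(u-[190,120])*3.5)
E
```

```text
mouth [-4.2501  1.1036]
block [-31.6218 -41.0333]
block R [-27.8664 -62.6888]
block L [-28.0606 -19.6587]
stop foot [50.5647  0.7711]
stop topfront [62.7678 -4.7905]
stop topback [68.8931 -4.8541]
(8, 15) [455.5792 452.1345]
(8, 22) [455.3896 432.6669]
(8, 35) [455.0749 400.5369]
(11, 15) [455.5946 431.7985]
(11, 22) [455.4019 413.0453]
(11, 35) [455.0829 382.1465]
(14, 15) [455.6089 411.1452]
(14, 22) [455.4133 393.1432]
(14, 35) [455.0901 363.5306]
```

Emit:
step_arm(targets=[[0, 0, 3.8, 0, 0, 0, 0], [0, 0, 3.8, 0, 0, 0, 0], [0, 0, 3.8, 0, 0, 0, 0], [0, 0, 3.8, 0, 0, 0, 0], [0, 0, 2.5, 0, 0, 0, 0], [0, 0, 1.3, 0, 0, 0, 0], [0, 0, 0, 0, 0, 0, 0]])

```text
clock: 3.1
tool_pos: [0.5542, -0.0981, 0.0597]
tool_rot: [-0.001, 0.998, -0.068, -0.004]
force: [-0.5, -0.1, 0.4]
grip_width: -0.0002
finger_force: 0.0
```

```bash
python3 -c "from h import *;st()"
```

```text
t 3.1 caddy xy [ 18.3936 -45.651 ] z 59.66319816518915 yaw err deg -0.07 down [-0.0074  0.0016 -1.    ] F caddy [-0.4758 -0.1905  0.364 ] g -0.00018402008208164312
```

Emit:
step_arm(targets=[[-0.4, -0.3, 0, 0, 0, 0, 0], [-0.4, 0, 0, 0, 0, 0, 0], [-0.3, 0, 0, 0, 0, 0, 0], [-0.2, 0, 0, 0, 0, 0, 0], [-0.2, 0, 0, 0, 0, 0, 0], [0, 0, 0, 0, 0, 0, 0]])

```text
clock: 3.6
tool_pos: [0.5436, -0.0929, 0.0641]
tool_rot: [0.0, 0.998, -0.067, 0.001]
force: [-0.2, 0.2, -0.1]
grip_width: -0.0
finger_force: 0.0
```

```bash
python3 -c "from h import *;st()"
```

```text
t 3.6 caddy xy [  7.2846 -41.9884] z 64.0930240554753 yaw err deg 0.02 down [ 0.001  -0.0005 -1.    ] F caddy [-0.2467  0.1297 -0.1027] g -1.8757527056709525e-05
```

Emit:
step_arm(targets=[[-0.2, 0, 0.4, 0, 0, 0, 0], [-0.2, 0, 0, 0, 0, 0, 0], [-0.2, 0, 0, 0, 0, 0, 0], [-0.2, 0, 0, 0, 0, 0, 0], [-0.2, 0, 0, 0, 0, 0, 0], [-0.2, 0, 0, 0, 0, 0, 0], [-0.2, 0, 0, 0, 0, 0, 0], [0, 0, 0, 0, 0, 0, 0]])

```text
clock: 4.27
tool_pos: [0.5293, -0.0909, 0.0593]
tool_rot: [0.0, 0.998, -0.067, -0.0]
force: [0.1, -0.3, 0.4]
grip_width: -0.0002
finger_force: 0.2
```

```bash
python3 - <<'E'
from h import *
s=st();im=capture("scene");cv2.imwrite("pics/s2.png",im[:,:,::-1]);im2=capture("side")
A=cv2.resize(im[140:260,240:360],(400,400),interpolation=2);B=cv2.resize(im2[200:320,260:380],(400,400),interpolation=2)
cv2.imwrite("pics/m2.png",np.hstack([A,B])[:,:,::-1])
E
```

```text
t 4.27 caddy xy [ -7.164  -41.9048] z 59.30682257787373 yaw err deg 0.01 down [-0.0003 -0.     -1.    ] F caddy [ 0.1238 -0.2361  0.3801] g -0.00018784767079381393
```

View pics/m2.png

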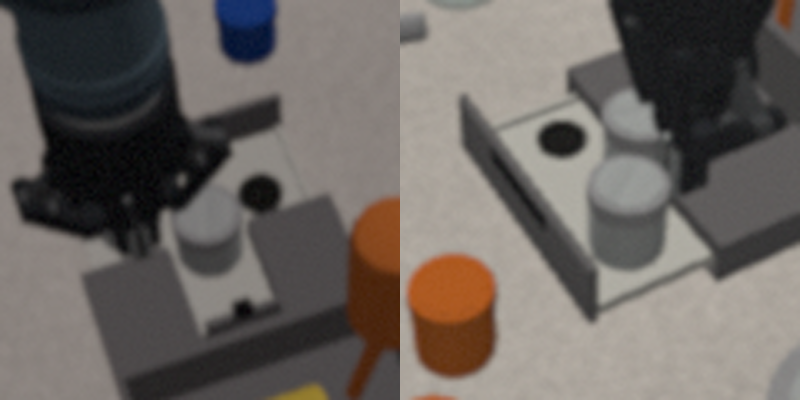

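The fingers touch the caught tin's lane-side and it slides back freely. I push on about 10 mm.

Emit:
step_arm(targets=[[-0.2, 0, 0, 0, 0, 0, 0], [-0.2, 0, 0, 0, 0, 0, 0], [-0.2, 0, 0, 0, 0, 0, 0], [-0.2, 0, 0, 0, 0, 0, 0], [-0.1, 0, 0, 0, 0, 0, 0], [0, 0, 0, 0, 0, 0, 0]])

```text
clock: 4.87
tool_pos: [0.5204, -0.0897, 0.0592]
tool_rot: [0.0, 0.998, -0.067, -0.0]
force: [0.5, 0.2, 0.1]
grip_width: -0.0003
finger_force: 0.2
```

```bash
python3 - <<'E'
from h import *
s=st();im=capture("side")
for r in spot_point("tin_block","side"): print(r["location"],r["p"],W2C(atz("side",r["location"],.01)))
for r in spot_point("drawer_face","side")[:1]: print(r["location"],r["p"],W2C(atz("side",r["location"],.03)))
E
```

```text
t 4.87 caddy xy [-16.1758 -41.9167] z 59.24454585641817 yaw err deg 0.01 down [-0.0004 -0.     -1.    ] F caddy [0.4467 0.2272 0.0778] g -0.0002670868626725154
[271.6, 345.9] 0.97 [-189.3293 -125.9795]
[274.9, 303.5] 0.92 [-151.7182  -58.2439]
[243.2, 260.2] 0.64 [-160.4456   59.2415]
[323.5, 275.1] 0.61 [-50.0377 -44.695 ]
[326.6, 182.6] 0.52 [105.2911 198.9   ]
[292.2, 259.3] 0.58 [-89.1162  -0.5013]
```

Emit:
step_arm(targets=[[-0.1, 0, 0, 0, 0, 0, 0], [-0.1, 0, 0, 0, 0, 0, 0], [0, 0, 0, 0, 0, 0, 0]])

```text
clock: 5.27
tool_pos: [0.5188, -0.0895, 0.0593]
tool_rot: [0.0, 0.998, -0.067, 0.0]
force: [0.7, 0.5, -0.4]
grip_width: -0.0002
finger_force: 0.4
```

Emit:
step_arm(targets=[[-0.1, 0, 0, 0, 0, 0, 0], [-0.05, 0, 0, 0, 0, 0, 0], [0, 0, 0, 0, 0, 0, 0]])

```text
clock: 5.52
tool_pos: [0.5173, -0.0893, 0.0593]
tool_rot: [0.0, 0.998, -0.067, 0.0]
force: [0.4, 0.4, -0.4]
grip_width: 0.0005
finger_force: 0.4
```

```bash
python3 - <<'E'
from h import *
st()
capture("scene");capture("side")
for cam in("scene","side"):
    print(cam,[(W2C(atz(cam,r["location"],0)),round(r["p"],2)) for r in spot_point("round_tin",cam)[:1]],
     [(W2C(atz(cam,r["location"],.01)),round(r["p"],2)) for r in spot_point("tin_block",cam)[:5]],[(W2C(atz(cam,r["location"],.01)),round(r["p"],2)) for r in spot_point("tin_mouth",cam)[:2]])
E
```

```text
t 5.52 caddy xy [-19.3289 -41.9102] z 59.31820395660314 yaw err deg 0.02 down [ 0.     -0.0001 -1.    ] F caddy [ 0.3851  0.4096 -0.3539] g 0.0005066898462758907
scene [(array([ -26.8213, -220.5937]), 0.61)] [(array([-184.336 , -123.1265]), 0.92), (array([-150.4871,   81.1961]), 0.73), (array([-62.2654, -42.7454]), 0.53)] [(array([-6.9622, -1.2193]), 0.66)]
side [] [(array([-52.7574, -36.3893]), 0.96), (array([-166.517 ,   63.2438]), 0.9), (array([-149.9492,  -60.6349]), 0.89), (array([-188.043 , -129.1717]), 0.61), (array([-81.1203,  13.9778]), 0.56)] [(array([-2.3766,  8.0219]), 0.67), (array([  97.7449, -218.275 ]), 0.44)]
```

Emit:
step_arm(targets=[[0.5, 0, 0, 0, 0, 0, 0], [0.5, 0, -1, 0, 0, 0, 0], [0, 0, -3, 0, 0, 0, 0], [0, 0, -2, 0, 0, 0, 0], [0, 0, 0, 0, 0, 0, 0]])

```text
clock: 6.33
tool_pos: [0.5303, -0.0915, 0.1234]
tool_rot: [0.001, 0.998, -0.067, 0.003]
force: [1.0, -0.6, 0.7]
grip_width: -0.0004
finger_force: 0.0
```

Emit:
step_arm(targets=[[0, 1.7, 0, 0, 0, 0, 0], [-1.4, 1.6, 0, 0, 0, 0, 0], [-1.4, 1.6, 0, 0, 0, 0, 0], [-1.4, 0, 0, 0, 0, 0, 0], [0, 0, 0, 0, 0, 0, 0], [0, 0, 0, 0, 0, 0, 0]])

```text
clock: 6.83
tool_pos: [0.4785, -0.1335, 0.1188]
tool_rot: [-0.0, 0.998, -0.067, -0.0]
force: [0.4, -0.2, -0.0]
grip_width: 0.0002
finger_force: 0.0
```

```bash
python3 - <<'E'
from h import *
s=st();im=capture("wrist");cv2.imwrite("pics/w3.png",im[:,:,::-1])
for t,z in(("tin_block",.01),("tin_mouth",.01),("shoulder_left",.022),("drawer_face",.03),("caddy",0)):
    print(t,[(np.round(r["location"]),W2C(wz(s,r["location"],z)),round(r["p"],2)) for r in spot_point(t,"wrist")[:3]])
E
```

```text
t 6.83 caddy xy [-51.8171 -90.8782] z 118.80923717285039 yaw err deg -0.02 down [-0.0009  0.0005 -1.    ] F caddy [ 0.3991 -0.1839 -0.011 ] g 0.00024546726052542846
tin_block [(array([252., 209.]), array([-50.6849, -38.2163]), 0.59)]
tin_mouth [(array([198., 153.]), array([-5.6191,  3.675 ]), 0.62)]
shoulder_left [(array([132., 160.]), array([-6.579 , 59.5184]), 0.63)]
drawer_face [(array([200., 255.]), array([-82.591 ,   3.1658]), 0.85)]
caddy []
```

View pics/w3.png

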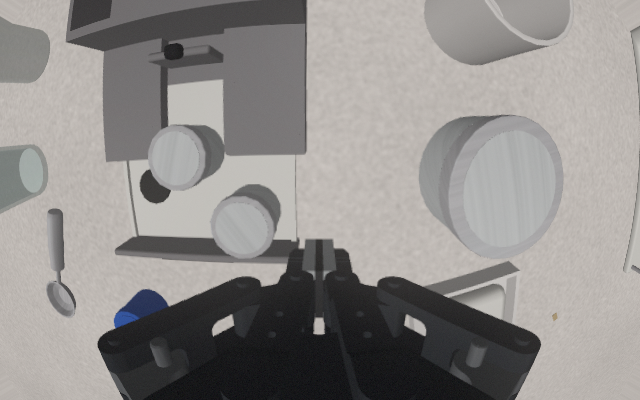

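The caught tin at (244,226) stands by the drawer front, clear of the shoulder and behind the mouth tin (180,157). The fingers are free on its −y side, so I descend and push sideways.

Emit:
step_arm(targets=[[0, 0, 2.5, 0, 0, 0, 0], [0, 0, 2.2, 0, 0, 0, 0], [0, 0, 1.2, 0, 0, 0, 0], [0, 0, 0, 0, 0, 0, 0], [0, -0.4, 0, 0, 0, 0, 0], [0, -0.4, 0, 0, 0, 0, 0], [0, -0.3, 0, 0, 0, 0, 0], [0, -0.3, 0, 0, 0, 0, 0], [0, 0, 0, 0, 0, 0, 0]])

```text
clock: 7.88
tool_pos: [0.4818, -0.1194, 0.0612]
tool_rot: [0.0, 0.998, -0.067, 0.001]
force: [0.2, 0.0, 0.1]
grip_width: -0.0
finger_force: 0.0
```

Emit:
step_arm(targets=[[0, -0.3, 0, 0, 0, 0, 0], [0, -0.3, 0, 0, 0, 0, 0], [0, -0.3, 0, 0, 0, 0, 0], [0, -0.3, 0, 0, 0, 0, 0], [0, -0.3, 0, 0, 0, 0, 0], [0, 0, 0, 0, 0, 0, 0]])

```text
clock: 8.38
tool_pos: [0.483, -0.1042, 0.0603]
tool_rot: [-0.0, 0.998, -0.067, 0.0]
force: [0.9, -0.6, 1.6]
grip_width: 0.0003
finger_force: 0.3
```

```bash
cat >> h.py <<'E'
def look():
    s=st();capture("wrist")
    for t,z in(("tin_block",.01),("tin_mouth",.01),("shoulder_left",.022),("drawer_face",.03)):
        print("wrist",t,[(np.round(r["location"]),W2C(wz(s,r["location"],z)).round(1),round(r["p"],2)) for r in spot_point(t,"wrist")[:2]])
    for cam in("side","scene"):
        capture(cam)
        for t,z in(("tin_block",.01),("tin_mouth",.01)):
            print(cam,t,[(np.round(r["location"]),W2C(atz(cam,r["location"],z)).round(1),round(r["p"],2)) for r in spot_point(t,cam) if np.abs(W2C(atz(cam,r["location"],z))).max()<72])
E
python3 -c "from h import *;look()"
```

```text
t 8.38 caddy xy [-51.2868 -61.285 ] z 60.27250633236512 yaw err deg 0.05 down [ 0.0001  0.0005 -1.    ] F caddy [ 0.924  -0.4634  1.6037] g 0.0002522750448027402
wrist tin_block [(array([257., 239.]), array([-52.2, -23.5]), 0.79)]
wrist tin_mouth [(array([513., 340.]), array([-149. , -223.7]), 0.69), (array([209., 158.]), array([-3.2,  3.1]), 0.59)]
wrist shoulder_left [(array([123., 169.]), array([-5.8, 56.5]), 0.81)]
wrist drawer_face [(array([213., 295.]), array([-81.1,   1.9]), 0.6)]
side tin_block [(array([315., 268.]), array([-54.4, -22.5]), 0.93)]
side tin_mouth []
scene tin_block [(array([285., 195.]), array([-64.2, -19.6]), 0.59)]
scene tin_mouth [(array([302., 214.]), array([-6.7, -0.6]), 0.86)]
```

Emit:
step_arm(targets=[[0, -0.3, 0, 0, 0, 0, 0], [0, -0.3, 0, 0, 0, 0, 0], [0, -0.3, 0, 0, 0, 0, 0], [0, -0.3, 0, 0, 0, 0, 0], [0, -0.3, 0, 0, 0, 0, 0], [0, 0, 0, 0, 0, 0, 0]])

```text
clock: 9.43
tool_pos: [0.485, -0.0893, 0.0603]
tool_rot: [-0.0, 0.998, -0.067, 0.0]
force: [0.5, -0.3, -0.1]
grip_width: 0.0
finger_force: 0.2
```

Emit:
step_arm(targets=[[0, -0.2, 0, 0, 0, 0, 0], [0, -0.2, 0, 0, 0, 0, 0], [0, -0.2, 0, 0, 0, 0, 0], [0, -0.2, 0, 0, 0, 0, 0], [0, 0, 0, 0, 0, 0, 0], [0, 0, 0, 0, 0, 0, 0]])

```text
clock: 9.93
tool_pos: [0.486, -0.0818, 0.0602]
tool_rot: [-0.0, 0.998, -0.067, -0.0]
force: [-0.2, 0.5, 1.0]
grip_width: -0.0
finger_force: 0.1
```

```bash
python3 - <<'E'
from h import *
look();im=capture("wrist");cv2.imwrite("pics/w4.png",im[:,:,::-1])
E
```

```text
t 9.93 caddy xy [-51.2919 -38.6353] z 60.21683417738363 yaw err deg 0.03 down [ 0.      0.0005 -1.    ] F caddy [-0.2705  0.4622  0.9516] g -7.527808728201084e-07
wrist tin_block [(array([260., 238.]), array([-51.5,  -2.5]), 0.83)]
wrist tin_mouth [(array([243., 160.]), array([-4.9,  4.8]), 0.92)]
wrist shoulder_left [(array([152., 168.]), array([-6.2, 57.6]), 0.65)]
wrist drawer_face [(array([258., 239.]), array([-44.3,  -5.4]), 0.63)]
side tin_block [(array([312., 260.]), array([-49. ,  -2.1]), 0.78)]
side tin_mouth [(array([332., 248.]), array([-0.4,  7.2]), 0.41)]
scene tin_block [(array([292., 196.]), array([-56.2,  -5.5]), 0.82)]
scene tin_mouth [(array([304., 212.]), array([-10.6,   5.4]), 0.69)]
```

View pics/w4.png

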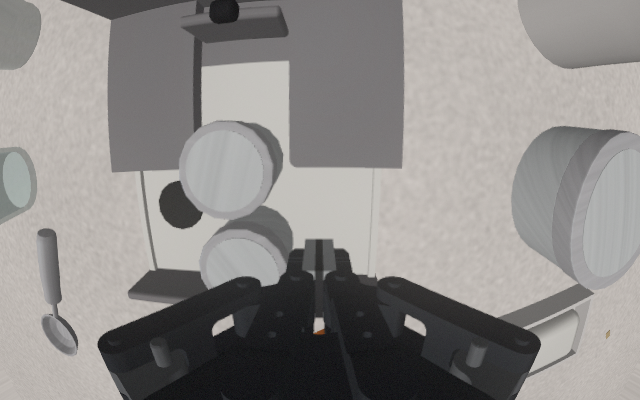

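```bash
python3 - <<'E'
from h import *
s=st()
for n,q,z in[("wL",(200.5,75),.028),("wL2",(199,115),.028),("wR",(289,75),.028),("wR2",(290,160),.028),("deckR",(401,167),.028),("deckL",(112,171),.028),("mouth L",(179.5,170),.055),("mouth R",(272,170),.055),("mouth back",(228,217),.055),("block L",(200,266),.055),("block near",(244,229),.055),("block R",(288,266),.055)]:
    print(n,W2C(wz(s,q,z)).round(1))
E
```

```text
t 10.53 caddy xy [-51.2597 -38.9341] z 60.281538360689424 yaw err deg 0.01 down [-0. -0. -1.] F caddy [-0.722   1.0025  0.245 ] g 0.00033104546998910745
wL [42.6 22.1]
wL2 [21.7 23.1]
wR [ 39.5 -23.8]
wR2 [ -2.9 -24. ]
deckR [ -6.1 -80.2]
deckL [-5.5 83.2]
mouth L [-2.8 23.1]
mouth R [ -3.8 -18.9]
mouth back [-24.3   1.6]
block L [-49.   18.5]
block near [-29.8  -5.3]
block R [-47.5 -24.3]
```

Emit:
step_arm(targets=[[0, -0.1, 0, 0, 0, 0, 0], [0, -0.1, 0, 0, 0, 0, 0], [0, -0.1, 0, 0, 0, 0, 0], [0, 0, 0, 0, 0, 0, 0], [0, 0, 0, 0, 0, 0, 0]])

```text
clock: 10.95
tool_pos: [0.4866, -0.0792, 0.0604]
tool_rot: [0.0, 0.998, -0.067, 0.0]
force: [-0.1, -1.3, -0.2]
grip_width: -0.0001
finger_force: 0.6
```

```bash
python3 -c "
from h import *
look()"
```

```text
t 10.95 caddy xy [-51.0461 -35.9884] z 60.398224140740425 yaw err deg 0.02 down [ 0.0004 -0.0004 -1.    ] F caddy [ 0.0961 -1.2866 -0.1676] g -9.720780880724422e-05
wrist tin_block [(array([262., 236.]), array([-50.1,  -1.7]), 0.96)]
wrist tin_mouth [(array([250., 159.]), array([-3.8,  3.7]), 0.64)]
wrist shoulder_left []
wrist drawer_face []
side tin_block [(array([311., 261.]), array([-52.2,  -3.5]), 0.7)]
side tin_mouth [(array([334., 250.]), array([0.7, 0.4]), 0.66)]
scene tin_block [(array([294., 195.]), array([-57. ,  -0.5]), 0.7)]
scene tin_mouth [(array([302., 217.]), array([-0. , -1.4]), 0.59)]
```

Emit:
step_arm(targets=[[0, 0.7, 0, 0, 0, 0, 0], [0, 0.8, 0, 0, 0, 0, 0], [0, 0, -2, 0, 0, 0, 0], [0, 0, -3, 0, 0, 0, 0], [0, 0, -1.5, 0, 0, 0, 0], [-1.8, -1, 0, 0, 0, 0, 0], [-2, -2, 0, 0, 0, 0, 0], [-2, -2, 0, 0, 0, 0, 0], [0, 0, 0, 0, 0, 0, 0], [0, 0, 0, 0, 0, 0, 0]])

```text
clock: 12.33
tool_pos: [0.4323, -0.0362, 0.125]
tool_rot: [-0.0, 0.998, -0.066, -0.001]
force: [0.0, -0.7, 0.8]
grip_width: -0.0001
finger_force: 0.0
```

```bash
python3 - <<'E'
from h import *
look();im=capture("wrist");cv2.imwrite("pics/w5.png",im[:,:,::-1])
E
```

```text
t 12.33 caddy xy [-110.6088   -0.7039] z 125.04801806581325 yaw err deg 0.08 down [-0.0012  0.0002 -1.    ] F caddy [ 0.0992 -0.7228  0.8483] g -9.404035361108035e-05
wrist tin_block [(array([319., 132.]), array([-51.3,  -0. ]), 0.66), (array([226., 258.]), array([-155.9,   79.9]), 0.64)]
wrist tin_mouth [(array([313.,  70.]), array([-3.7,  4.2]), 0.61), (array([549., 114.]), array([ -21.3, -212.4]), 0.53)]
wrist shoulder_left [(array([238.,  74.]), array([-6. , 58.5]), 0.82)]
wrist drawer_face [(array([316., 178.]), array([-82.7,   2. ]), 0.7)]
side tin_block [(array([309., 259.]), array([-52.1,   2.6]), 0.74)]
side tin_mouth [(array([331., 247.]), array([-0.5,  8.9]), 0.93)]
scene tin_block [(array([294., 191.]), array([-67.2,   3.1]), 0.83)]
scene tin_mouth [(array([301., 212.]), array([-12.2,   0.1]), 0.63)]
```

View pics/w5.png

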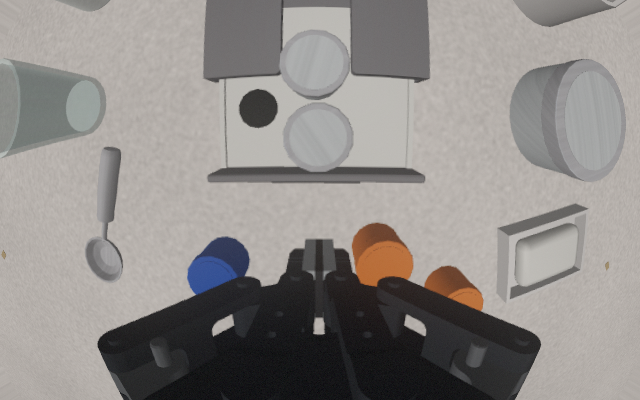

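Both tins are in file: mouth tin at col 315, caught tin at 318, lane middle at ≈316.5. The fingers are outside the drawer front, so I descend clear of the orange and blue look-alikes.

Emit:
step_arm(targets=[[1.0, 0, 0, 0, 0, 0, 0], [0, 0, 2.5, 0, 0, 0, 0], [0, 0, 2.5, 0, 0, 0, 0], [0, 0, 2, 0, 0, 0, 0], [0, 0, 0.7, 0, 0, 0, 0], [0, 0, 0, 0, 0, 0, 0], [0, 0, 0, 0, 0, 0, 0]])

```text
clock: 13.52
tool_pos: [0.444, -0.0381, 0.0485]
tool_rot: [0.0, 0.998, -0.067, -0.0]
force: [0.6, 0.0, 0.9]
grip_width: -0.0001
finger_force: 0.0
```

Emit:
step_arm(targets=[[0.2, 0, 0, 0, 0, 0, 0], [0.2, 0, 0, 0, 0, 0, 0], [0.1, 0, 0, 0, 0, 0, 0], [0.1, 0, 0, 0, 0, 0, 0], [0, 0, 0, 0, 0, 0, 0]])

```text
clock: 13.93
tool_pos: [0.4495, -0.0389, 0.0486]
tool_rot: [0.0, 0.998, -0.067, -0.0]
force: [-2.5, 0.7, 1.0]
grip_width: -0.0001
finger_force: 1.0
```

```bash
python3 -c "
from h import *
st()"
```

```text
t 13.93 caddy xy [-93.2808  -1.0246] z 48.63247890411376 yaw err deg 0.01 down [-0.0001 -0.0003 -1.    ] F caddy [-2.5472  0.4096  1.0154] g -0.00011114321971499207
```

Emit:
step_arm(targets=[[0.1, 0, 0, 0, 0, 0, 0], [0.15, 0, 0, 0, 0, 0, 0], [0.15, 0, 0, 0, 0, 0, 0], [0.15, 0, 0, 0, 0, 0, 0], [0.15, 0, 0, 0, 0, 0, 0], [0.15, 0, 0, 0, 0, 0, 0], [0.15, 0, 0, 0, 0, 0, 0], [0.15, 0, 0, 0, 0, 0, 0], [0.15, 0, 0, 0, 0, 0, 0], [0.15, 0, 0, 0, 0, 0, 0]])

```text
clock: 14.77
tool_pos: [0.464, -0.0408, 0.0482]
tool_rot: [0.0, 0.998, -0.067, -0.0]
force: [-2.6, -0.2, 1.7]
grip_width: -0.0001
finger_force: 1.6
```

```bash
python3 -c "
from h import *
look()"
```

```text
t 14.77 caddy xy [-78.6467  -0.9877] z 48.24874617456956 yaw err deg 0.02 down [-0.0001 -0.0001 -1.    ] F caddy [-2.5054 -0.5191  1.6757] g -0.00010332181603572931
wrist tin_block [(array([317., 167.]), array([-34.9,   0.7]), 0.78)]
wrist tin_mouth [(array([311.,  82.]), array([9.1, 3.4]), 0.79)]
wrist shoulder_left [(array([199., 114.]), array([-5.7, 58.6]), 0.56)]
wrist drawer_face [(array([315., 240.]), array([-67.5,   1.5]), 0.76), (array([574., 309.]), array([-129.6, -189.4]), 0.71)]
side tin_block [(array([318., 257.]), array([-36.7,  -0.8]), 0.56)]
side tin_mouth [(array([339., 246.]), array([13.2,  4. ]), 0.8)]
scene tin_block [(array([297., 200.]), array([-43.2,   1.5]), 0.95)]
scene tin_mouth [(array([305., 221.]), array([10.8,  0.9]), 0.72)]
```

Emit:
step_arm(targets=[[0.15, 0, 0, 0, 0, 0, 0], [0.15, 0, 0, 0, 0, 0, 0], [0.15, 0, 0, 0, 0, 0, 0], [0.15, 0, 0, 0, 0, 0, 0], [0.15, 0, 0, 0, 0, 0, 0]])

```text
clock: 15.73
tool_pos: [0.4713, -0.0417, 0.0483]
tool_rot: [-0.0, 0.998, -0.067, -0.0]
force: [-3.3, -0.0, 1.9]
grip_width: -0.0002
finger_force: 1.6
```

Emit:
step_arm(targets=[[0.15, 0, 0, 0, 0, 0, 0], [0.15, 0, 0, 0, 0, 0, 0], [0.15, 0, 0, 0, 0, 0, 0], [0.15, 0, 0, 0, 0, 0, 0], [0.15, 0, 0, 0, 0, 0, 0]])

```text
clock: 16.15
tool_pos: [0.4789, -0.0427, 0.0483]
tool_rot: [0.0, 0.998, -0.067, 0.0]
force: [-1.8, 1.1, 2.1]
grip_width: -0.0001
finger_force: 1.5
```

Emit:
step_arm(targets=[[0.15, 0, 0, 0, 0, 0, 0], [0.15, 0, 0, 0, 0, 0, 0], [0.15, 0, 0, 0, 0, 0, 0], [0.15, 0, 0, 0, 0, 0, 0], [0.1, 0, 0, 0, 0, 0, 0]])

```text
clock: 16.57
tool_pos: [0.4859, -0.0437, 0.0483]
tool_rot: [0.0, 0.998, -0.067, 0.0]
force: [-2.5, 0.7, 2.6]
grip_width: -0.0
finger_force: 1.5
```

```bash
python3 -c "
from h import *
look()"
```

```text
t 16.57 caddy xy [-56.5225  -0.9172] z 48.2612042419782 yaw err deg 0.02 down [ 0.0001 -0.0001 -1.    ] F caddy [-2.6152  0.3867  2.5677] g -4.2679550617861055e-05
wrist tin_block [(array([315., 168.]), array([-13.4,   1.6]), 0.65), (array([312.,  78.]), array([33.4,  3.3]), 0.42)]
wrist tin_mouth [(array([310.,  79.]), array([32.7,  4.2]), 0.81)]
wrist shoulder_left [(array([207., 159.]), array([-5.9, 55.3]), 0.92)]
wrist drawer_face [(array([312., 242.]), array([-45.9,   2.8]), 0.71)]
side tin_block [(array([327., 256.]), array([-19.5,  -7.4]), 0.73)]
side tin_mouth [(array([350., 240.]), array([40.7,  7.2]), 0.73)]
scene tin_block [(array([299., 207.]), array([-26. ,  -0.4]), 0.64)]
scene tin_mouth []
```

Emit:
step_arm(targets=[[0.15, 0, 0, 0, 0, 0, 0], [0.15, 0, 0, 0, 0, 0, 0], [0.15, 0, 0, 0, 0, 0, 0], [0.15, 0, 0, 0, 0, 0, 0], [0.1, 0, 0, 0, 0, 0, 0], [0.1, 0, 0, 0, 0, 0, 0], [0.1, 0, 0, 0, 0, 0, 0]])

```text
clock: 17.7
tool_pos: [0.4944, -0.0449, 0.0483]
tool_rot: [0.0, 0.998, -0.067, -0.0]
force: [-3.3, -1.3, 2.7]
grip_width: -0.0001
finger_force: 1.8
```

Emit:
step_arm(targets=[[0.05, 0, 0, 0, 0, 0, 0], [0.05, 0, 0, 0, 0, 0, 0]])

```text
clock: 17.87
tool_pos: [0.4955, -0.0451, 0.0482]
tool_rot: [0.0, 0.998, -0.067, -0.0]
force: [-4.8, 0.7, 2.3]
grip_width: 0.0001
finger_force: 1.8
```

Emit:
step_arm(targets=[[0.05, 0, 0, 0, 0, 0, 0], [0.05, 0, 0, 0, 0, 0, 0]])

```text
clock: 18.03
tool_pos: [0.4964, -0.0452, 0.0482]
tool_rot: [0.0, 0.998, -0.067, -0.0]
force: [-4.6, -0.8, 3.2]
grip_width: -0.0003
finger_force: 2.2
```

Emit:
step_arm(targets=[[0.05, 0, 0, 0, 0, 0, 0], [0.05, 0, 0, 0, 0, 0, 0]])

```text
clock: 18.2
tool_pos: [0.4973, -0.0453, 0.0482]
tool_rot: [0.0, 0.998, -0.067, -0.0]
force: [-3.5, -0.7, 2.7]
grip_width: -0.0
finger_force: 2.2
```

Emit:
step_arm(targets=[[0.05, 0, 0, 0, 0, 0, 0], [0.05, 0, 0, 0, 0, 0, 0]])

```text
clock: 18.37
tool_pos: [0.4984, -0.0455, 0.0482]
tool_rot: [0.0, 0.998, -0.067, -0.0]
force: [-4.6, -1.0, 2.2]
grip_width: 0.0004
finger_force: 2.5
```

Emit:
step_arm(targets=[[0.05, 0, 0, 0, 0, 0, 0], [0.05, 0, 0, 0, 0, 0, 0]])

```text
clock: 18.53
tool_pos: [0.4985, -0.0454, 0.0482]
tool_rot: [0.0, 0.998, -0.067, -0.001]
force: [-7.0, -0.4, 6.3]
grip_width: 0.0002
finger_force: 3.7
```

```bash
python3 - <<'E'
from h import *
s=st();im=capture("wrist");cv2.imwrite("pics/w6.png",cv2.resize(im[20:290,190:450],(780,600)[:2],interpolation=2)[:,:,::-1])
E
```

```text
t 18.53 caddy xy [-43.8107  -0.9731] z 48.16003589851338 yaw err deg 0.01 down [-0.002 -0.    -1.   ] F caddy [-6.9206 -1.3001  6.2847] g 0.0002497609905854971
```

View pics/w6.png

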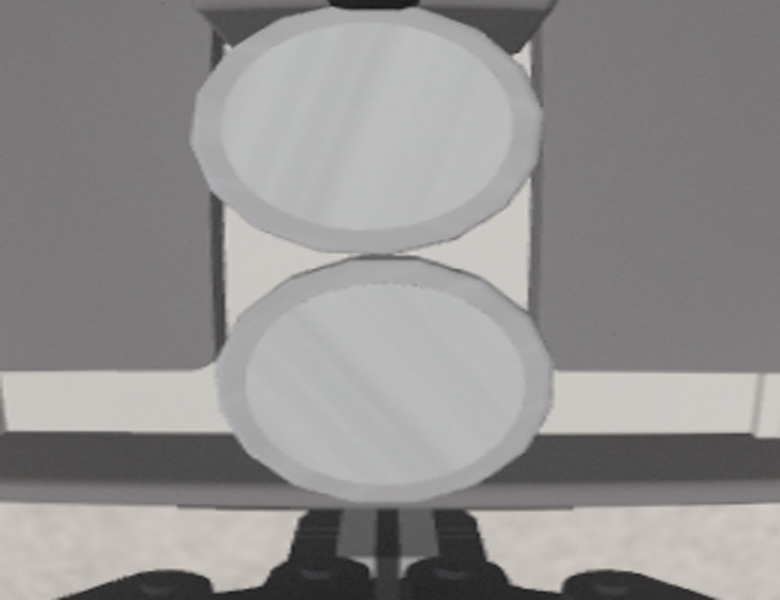

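The two tins touch each other, the stop and the drawer front, all within the lane. The force has risen and motion has stopped. I relieve the vertical friction a little and press slightly more.

Emit:
step_arm(targets=[[0.02, 0, -0.04, 0, 0, 0, 0]])

```text
clock: 18.67
tool_pos: [0.4985, -0.0454, 0.0482]
tool_rot: [0.0, 0.998, -0.067, -0.001]
force: [-5.7, -1.6, -1.5]
grip_width: -0.0001
finger_force: 2.5
```

Emit:
step_arm(targets=[[0.01, 0, -0.02, 0, 0, 0, 0], [0, 0, 0, 0, 0, 0, 0]])

```text
clock: 18.83
tool_pos: [0.4985, -0.0455, 0.0482]
tool_rot: [0.0, 0.998, -0.067, -0.001]
force: [-5.5, -0.5, 0.6]
grip_width: -0.0
finger_force: 2.7
```

Emit:
step_arm(targets=[[0.03, 0, 0, 0, 0, 0, 0], [0, 0, 0, 0, 0, 0, 0]])

```text
clock: 19.0
tool_pos: [0.4986, -0.0455, 0.0482]
tool_rot: [0.0, 0.998, -0.067, -0.002]
force: [-5.6, -2.0, 2.3]
grip_width: -0.0005
finger_force: 3.1
```

Emit:
step_arm(targets=[[0.03, 0, 0, 0, 0, 0, 0], [0, 0, 0, 0, 0, 0, 0]])

```text
clock: 19.17
tool_pos: [0.4986, -0.0455, 0.0482]
tool_rot: [0.0, 0.998, -0.067, -0.002]
force: [-6.9, -0.3, 3.3]
grip_width: 0.0001
finger_force: 3.5
```

Emit:
step_arm(targets=[[0.03, 0, -0.02, 0, 0, 0, 0], [0, 0, 0, 0, 0, 0, 0]])

```text
clock: 19.33
tool_pos: [0.4985, -0.0454, 0.0482]
tool_rot: [0.0, 0.998, -0.067, -0.002]
force: [-7.8, -1.2, 1.8]
grip_width: -0.0002
finger_force: 3.5
```

Emit:
step_arm(targets=[[0.03, 0, -0.01, 0, 0, 0, 0], [0, 0, 0, 0, 0, 0, 0]])

```text
clock: 19.5
tool_pos: [0.4986, -0.0454, 0.0482]
tool_rot: [0.0, 0.998, -0.067, -0.002]
force: [-7.5, -0.1, 3.4]
grip_width: -0.0003
finger_force: 3.7
```

Emit:
step_arm(targets=[[0.03, 0, -0.02, 0, 0, 0, 0], [0.03, 0, -0.02, 0, 0, 0, 0], [0, 0, 0, 0, 0, 0, 0]])

```text
clock: 19.75
tool_pos: [0.4986, -0.0454, 0.0482]
tool_rot: [-0.0, 0.998, -0.067, -0.003]
force: [-6.6, -1.4, -0.0]
grip_width: 0.0002
finger_force: 3.8
```

Emit:
step_arm(targets=[[0.02, 0, -0.01, 0, 0, 0, 0], [0, 0, 0, 0, 0, 0, 0], [0, 0, 0, 0, 0, 0, 0]])

```text
clock: 20.0
tool_pos: [0.4986, -0.0454, 0.0482]
tool_rot: [-0.0, 0.998, -0.067, -0.003]
force: [-7.6, -0.2, -0.5]
grip_width: 0.0002
finger_force: 3.9
```

Emit:
step_arm(targets=[[0.03, 0, 0, 0, 0, 0, 0], [0.03, 0, 0, 0, 0, 0, 0], [0, 0, 0, 0, 0, 0, 0]])

```text
clock: 20.25
tool_pos: [0.4986, -0.0455, 0.0482]
tool_rot: [-0.0, 0.998, -0.067, -0.004]
force: [-10.0, -0.4, 1.9]
grip_width: -0.0001
finger_force: 4.6
```

Emit:
step_arm(targets=[[0.03, 0, -0.01, 0, 0, 0, 0], [0.03, 0, -0.01, 0, 0, 0, 0], [0, 0, 0, 0, 0, 0, 0]])

```text
clock: 20.5
tool_pos: [0.4987, -0.0454, 0.0483]
tool_rot: [-0.0, 0.998, -0.067, -0.004]
force: [-9.8, 0.0, 2.1]
grip_width: -0.0002
finger_force: 5.0
```

It is snug at about 10 N. I back off.

Emit:
step_arm(targets=[[-0.1, 0, 0, 0, 0, 0, 0], [-0.2, 0, 0, 0, 0, 0, 0], [-0.5, 0, 0, 0, 0, 0, 0], [-1.0, 0, 0, 0, 0, 0, 0], [0, 0, -2, 0, 0, 0, 0], [0, 0, -3, 0, 0, 0, 0], [0, 0, 0, 0, 0, 0, 0], [0, 0, 0, 0, 0, 0, 0]])

```text
clock: 21.17
tool_pos: [0.489, -0.0442, 0.1025]
tool_rot: [0.0, 0.998, -0.067, 0.004]
force: [0.0, -0.4, -0.8]
grip_width: -0.0004
finger_force: 0.0
```

```bash
python3 - <<'E'
from h import *
look();im=capture("wrist");cv2.imwrite("pics/w7.png",im[:,:,::-1])
E
```

```text
t 21.17 caddy xy [-53.4276  -1.0461] z 102.460995758369 yaw err deg 0.02 down [ 0.0085 -0.0014 -1.    ] F caddy [ 0.0779 -0.3456 -0.7555] g -0.00040630089939338443
wrist tin_block [(array([320., 148.]), array([-3.1, -0.9]), 0.86), (array([225., 322.]), array([-148.6,   80.8]), 0.55)]
wrist tin_mouth [(array([313.,  86.]), array([39.9,  3.6]), 0.95)]
wrist shoulder_left [(array([235., 156.]), array([-6.5, 55.6]), 0.62), (array([112., 279.]), array([-108.2,  182.5]), 0.33)]
wrist drawer_face [(array([316., 198.]), array([-33.8,   1.1]), 0.71), (array([557.,  35.]), array([  98.6, -186.9]), 0.26)]
side tin_block [(array([331., 252.]), array([-8.6, -3.3]), 0.9)]
side tin_mouth [(array([350., 243.]), array([37.5, -0.4]), 0.89)]
scene tin_block [(array([301., 208.]), array([-20.3,   3.5]), 0.64)]
scene tin_mouth [(array([309., 231.]), array([36.9,  0.4]), 0.79), (array([300., 210.]), array([-16.6,   0.2]), 0.63)]
```

View pics/w7.png

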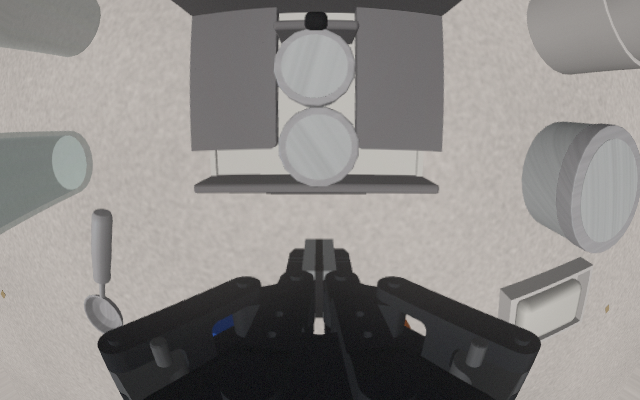

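The tins stand single file, touching each other, the stop and the drawer front (315,65 and 318,147). The drawer is in to about 20 mm open, and the other things are undisturbed. I hand in.

```bash
python3 -c "
from bench import ticket
print(ticket.sign_off())"
```

```text
the job is handed in; nothing more can be done
None
```

I handed the job in after about 21 s on the robot's clock: the caught tin was nudged back and into line, and the drawer pushed in until the row came up snug against the end-stop, at about 10 N on the drawer, leaving it about 20 mm open; the sign-off returned no verdict.

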